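# Snap the sprung dust cap into the microscope's light well

### The job

Close the open light well of the white microscope light base with its dust cap, the large black one with blue tabs. Pinch the two blue tabs together, lift the cap, set it into the well until its flange lies flat on the rim, and let go so that the tabs spring out under the rim. The smaller cap with yellow grips belongs to another instrument: leave it where it is.

Things in the scene. Friction and masses are not known exactly. Their poses are not given: they have to be found in the camera images.
- cap_mid (a point): Centre of the large dust cap, 26.5 mm above its feet; z up. Black flange, 102 mm across, 5 mm thick, top 2.5 mm below this point; two fixed feet reach 19 mm below the flange. Two upright blue tabs at its own +x and -x, 24 mm wide along y, 6 mm thick, rise from the flange to 26.5 mm above this point; outer faces 60 mm apart free, 28 mm fully pinched. 100 g. Stands on the bench at the start.
- tabs (a joint): How far each blue tab is pinched inward (m): 0 free, 0.016 at its stop. The tabs are coupled and move equally; springs push each out, 1.5 N free, 5.5 N fully pinched. Each carries an outward slippery lug, 18 mm wide, 11 to 17 mm below the flange's underside; lug tips are 88 mm apart free, 56 mm fully pinched.
- well_rim (a point): Centre of the light well's mouth, on the rim's top face, 85 mm above the bench. Aluminium collar, 108 mm outside, on a fixed white box 170 mm square, 50 mm tall. Mouth 80 mm across, rim 5 mm thick; below it the well is 94 mm wide, 35 mm deep in all. Pinched lugs and feet pass with 10 mm to spare, free lugs do not. Cap fits at any yaw; when home its centre is 7.5 mm above this point.
- small_cap_mid (a point): Centre, half-way up, of a smaller black cap, 66 mm across and 44 mm tall, with two fixed yellow grips, standing on the bench. The wrong cap: leave it alone.
There are look-alikes about, which are no part of the job. Leave any orange or turquoise look-alike of the part that bears cap_mid alone.

How it is judged:
By the outcome, as a careful person would: the job done as asked, in the order asked, and still so for the second after the job is handed in, with the robot touching nothing.
It also fails if it takes over 40 s, if anything falls off the work surface, if the arm or the gripper's body presses on something with over 40 N, if the wrist force passes 120 N, or if a joint passes its speed limit or range.

### The arm

A 6-joint arm with a two-finger parallel gripper is mounted at the origin on the work surface. World frame = base frame: x ahead of the robot, y to its left, z up, the work surface at z = 0. Lengths are in m, angles in degrees, forces in N, time in s.
With the tool pointing down it reaches from about 0.3 to 1 m from the base axis. Payload 5.1 kg.
Tool frame: the origin (TCP) lies midway between the tips of the shut fingers; the grasp point (between the pads) lies behind it (r.tcp_to_grasp is the z of the grasp point in the tool frame, in m); z points along the fingers, y is the direction in which the jaws open and shut (so a half turn about z gives the same grasp; the last joint's range is limited). The gripper opens to 95 mm and grips with 3 to 60 N. Pads are 20 mm wide; open, the fingers measure 119 mm over their backs; the gripper's body (75 mm by 180 mm) begins 59 mm behind the grasp point.
Start: joints at [-76.753, 7.093, 94.555, -0, 78.352, -4.733], TCP at [0.201, -0.618, 0.215] pointing down, gripper open.
Joint ranges: [-149.61, 149.61], [-58.7, 133.49], [1.44, 155.28], [-77.14, 257.14], [18.33, 153.61], [-166.67, 166.67]. Speed limits (degrees/s): [147.25, 147.25, 180, 180, 180, 180].

### API

Orientations are given as a 3x3 rotation matrix whose columns are the frame's x, y, z axes.
In Python, from bench import r gives the robot as it stands. The module is installed in compiled form; this text tells all that it offers.
- The arm moves only by the tool jog_arm, never from a script. Its argument "plan" is a list of rows, each a list of 3 entries, a list of its own where there are three numbers: the finger opening in m, from 0 to 0.0951, then the shift along the tool's x, y, z in m, then the turn, a rotation vector about the tool's x, y, z in rad. A call has 1 to 12 rows; each row shifts and turns the commanded pose from where the row before left it, along the tool's axes as they then stand; what a row does not reach is not made up. A row lasts 1/12 s, in which the tool goes at most 41.7 mm and 7.16 degrees, less where a joint would pass 70% of its speed; a pose out of reach is approached as far as the arm can. A call with a gripper value outside its range is refused whole. The fingers move at their own pace and stop on an object; "force" is the grip in N (left out, the last holds). Time passes only in rows, so rows that do not move let the fingers close. It gives the time, the measured TCP pose, the force and the opening at its end, in the units of the state.
- r.get_state(): the state, without advancing time (a new reading comes with each control period).
- r.get_image(name): name is "scene" or "top" or "wrist"; returns (picture, depth): 384x512x3 uint8, red, green, blue; 384x512 float32, m along the optical axis (not along the pixel's ray), 0 where there is no reading.
- r.get_calibration(name): a dict with "intrinsics" (3x3 intrinsics, pixels), "extrinsics" (4x4, takes a point from world to camera coordinates). Camera axes: x right, y up, looking along -z (the intrinsics and any distortion apply to the point x, -y, -z); pixel columns grow to the right and rows downward; lengths in m; the calibration is good to about 2 mm. A picture is of the moment at which its call begins: read the wrist's pose just before it. get_calibration takes no time and is no camera call; for the wrist camera it gives the pose at the moment of the call.
- r.sign_off(): hands the job in, once; it reports no verdict.
The state is a dict: "time": time; "joint_pos": joint angles; "joint_velocities": joint speeds; "joint_efforts": joint torques, N m; "tool_pos": TCP position; "orientation": TCP orientation; "ft_force": force on the tool from outside, world axes, zero at the start; "torque": the same for the moment, N m; "grip_width": finger opening in m.
Only numpy, scipy, OpenCV 4.12 (cv2) and the standard library are available. Lean on these libraries where they do the work, as an engineer would, in place of code of your own. Each camera call takes 0.05 s, during which the arm holds its last target. There are 200 camera calls.

## Working session

There is one attempt and no reset: what is moved stays moved. The work goes in short steps, Python scripts to look and compute and a tool call to move; the robot and the scene stay as the last step left them, time stands still between calls to the robot, and variables do not carry over. Pictures are saved under pics/ and viewed, about 8 in all and at most 12, crops included, and the job is handed in when it is done.

Besides the shell and the picture viewer there is one more tool, called after "Request:" in YAML: its name, and indented under it one key for each argument. jog_arm: Moves the arm, as the interface text tells. Its arguments: {"type":"object","properties":{"plan":{"type":"array","items":{"type":"array"}},"force":{"type":"number"}},"required":["plan"]}

```bash
mkdir -p pics
cat > h.py <<'E'
import numpy as np, cv2
from bench import r
def grab(n,tag):
    c=r.get_calibration(n); im,d=r.get_image(n)
    np.savez(f'pics/{tag}.npz',im=im,d=d,K=c['intrinsics'],E=c['extrinsics'])
    return im,d
def world(tag,u,v,z=None):
    f=np.load(f'pics/{tag}.npz');K=f['K'];E=f['E']
    ray=np.linalg.inv(K)@np.array([u,v,1.]); ray=ray*[1,-1,-1]
    R=E[:3,:3].T;o=-R@E[:3,3];w=R@ray
    s=(z-o[2])/w[2] if z is not None else f['d'][int(round(v)),int(round(u))]
    return o+s*w
def cloud(tag):
    f=np.load(f'pics/{tag}.npz');K=f['K'];E=f['E'];d=f['d']
    v,u=np.mgrid[:384,:512];p=np.stack([u,v,np.ones_like(u)],-1)@np.linalg.inv(K).T*[1,-1,-1]*d[...,None]
    W=(p-E[:3,3])@E[:3,:3]
    return W,f['im'],d
E
python3 - <<'E'
from h import *
a,_=grab('top','t0');b,_=grab('scene','s0')
cv2.imwrite('pics/t0.png',cv2.resize(a[...,::-1],(800,600)))
cv2.imwrite('pics/s0.png',cv2.resize(b[...,::-1],(800,600)))
print(r.tcp_to_grasp,r.get_state())
E
```

```text
-0.0188 {'time': 0.1, 'joint_pos': array([-7.67524394e+01,  7.13074910e+00,  9.46266735e+01, -7.86977885e-04,
        7.83514616e+01, -4.73370621e+00]), 'joint_velocities': array([-0.01756368, -0.22081771, -0.11744299,  0.04041597,  0.08631019,
       -0.01067436]), 'joint_efforts': array([ 1.47081528e-04, -4.18880653e+01, -3.61096501e+01,  7.75958179e-02,
        4.61980747e-02, -8.09628818e-05]), 'tool_pos': array([ 0.20048145, -0.61769517,  0.2134945 ]), 'orientation': array([[ 9.51156673e-01,  3.08708249e-01, -4.48584907e-04],
       [ 3.08708542e-01, -9.51154891e-01,  1.84673195e-03],
       [ 1.43427659e-04, -1.89501341e-03, -9.99998194e-01]]), 'ft_force': array([-0.32958423, -0.19537122, -0.60776865]), 'torque': array([ 0.00728944,  0.01918095, -0.01827942]), 'grip_width': 0.09514093126380904}
```

View pics/t0.png

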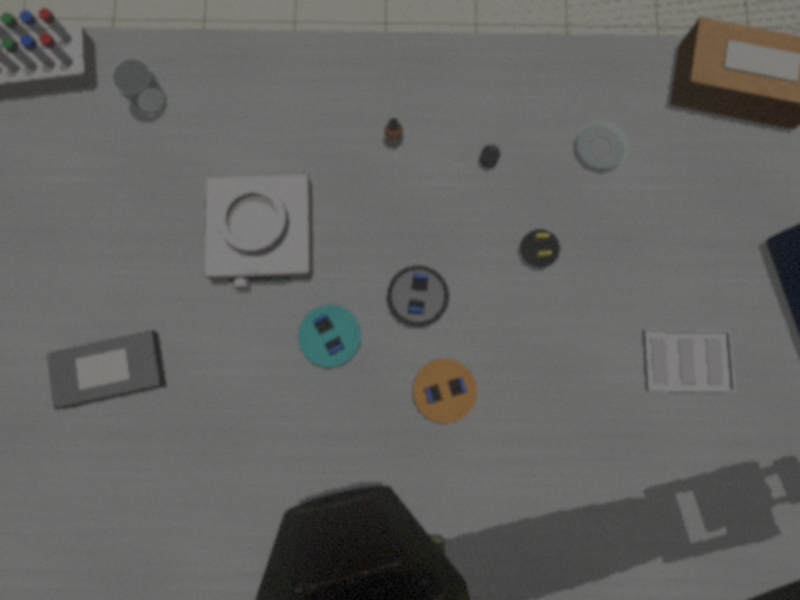

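View pics/s0.png

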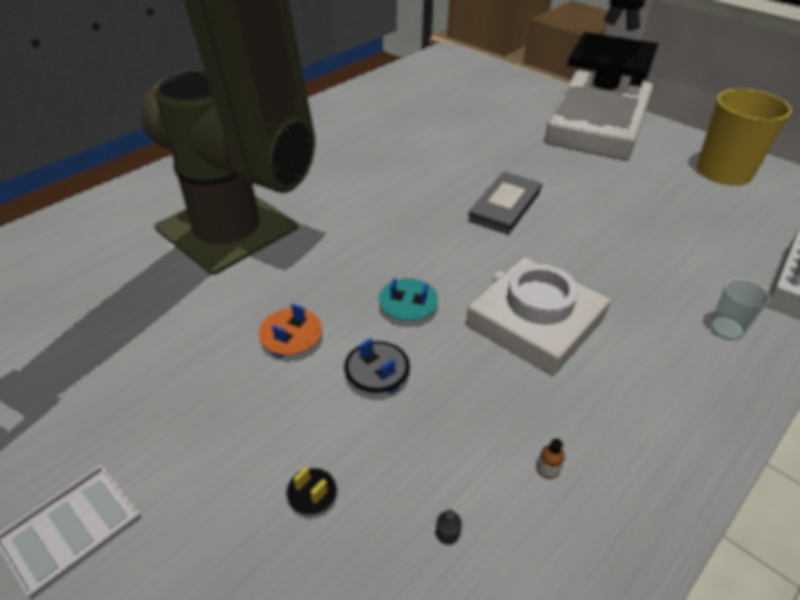

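Candidates for the cap in the top view (800x600):
- (418,295): black-rimmed with a grey face and blue tabs. This fits best, as it's the only black one of the right size.
- (330,336): turquoise.
- (445,390): orange.
- (540,248): small with yellow grips.

The well is at about (254,222). Next I'll measure these and take one close crop.

Run:
```python
from h import *
W,im,d=cloud('t0')
k=.64
for n,u,v,z in [('cap',418*k,295*k,.024),('tabA',420*k,276*k,.053),('tabB',415*k,312*k,.053),('rim',254*k,222*k,.085),('small',540*k,248*k,.03)]:
    print(n,world('t0',u,v).round(4),world('t0',u,v,z).round(4))
hsv=cv2.cvtColor(im,cv2.COLOR_RGB2HSV)
# rim by height
m=(W[...,2]>.078)&(W[...,2]<.092)&(d>0); sub=np.zeros_like(m); sub[105:175,125:205]=1; m&=sub
p=W[m]; c,rad=cv2.minEnclosingCircle(p[:,:2].astype(np.float32)); print('rim',m.sum(),c,rad,np.median(p[:,2]))
# flange
sub=np.zeros_like(m); sub[162:215,240:295]=1
m=(W[...,2]>.017)&(W[...,2]<.031)&sub; p=W[m]; c,rad=cv2.minEnclosingCircle(p[:,:2].astype(np.float32)); print('flange',m.sum(),c,rad,np.median(p[:,2]))
m=(W[...,2]>.044)&(W[...,2]<.06)&sub; p=W[m]; print('tabs top',p.round(3).tolist()[:60:3])
b=(hsv[...,0]>105)&(hsv[...,0]<130)&(hsv[...,1]>120)&sub
n,l,st,ce=cv2.connectedComponentsWithStats(b.astype(np.uint8)); print(st[1:],ce[1:],[world('t0',*q,.053).round(4) for q in ce[1:]])
cv2.imwrite('pics/t0c.png',cv2.resize(im[150:225,225:325,::-1],(800,600),interpolation=cv2.INTER_CUBIC))
```

```text
cap [ 0.4782 -0.0574  0.026 ] [ 0.4786 -0.0574  0.024 ]
tabA [ 0.5041 -0.0596  0.0528] [ 0.504  -0.0596  0.053 ]
tabB [ 0.4483 -0.0525  0.0376] [ 0.4459 -0.0522  0.053 ]
rim [0.5903 0.2102 0.0504] [0.5797 0.2013 0.085 ]
small [ 0.5617 -0.2596  0.0193] [ 0.5588 -0.2571  0.03  ]
rim 688 (0.5879250764846802, 0.20643645524978638) 0.054504647850990295 0.08373840850820707
flange 1153 (0.47738751769065857, -0.05685468763113022) 0.05089689418673515 0.023360456310105367
tabs top [[0.508, -0.05, 0.054], [0.506, -0.055, 0.052], [0.506, -0.063, 0.052], [0.503, -0.05, 0.055], [0.503, -0.058, 0.054], [0.503, -0.065, 0.053], [0.502, -0.053, 0.045], [0.502, -0.06, 0.048], [0.501, -0.068, 0.05], [0.452, -0.046, 0.055], [0.453, -0.053, 0.051], [0.45, -0.043, 0.051], [0.451, -0.051, 0.05], [0.45, -0.058, 0.053], [0.449, -0.043, 0.046], [0.448, -0.051, 0.049], [0.448, -0.058, 0.051], [0.446, -0.061, 0.046]]
[[266 176   4   2   6]
 [272 177   1   2   2]
 [262 196   8   4  22]] [[267.66666667 176.33333333]
 [272.         177.5       ]
 [265.72727273 197.36363636]] [array([ 0.5047, -0.0567,  0.053 ]), array([ 0.5019, -0.0675,  0.053 ]), array([ 0.4517, -0.0524,  0.053 ])]
```

View pics/t0c.png

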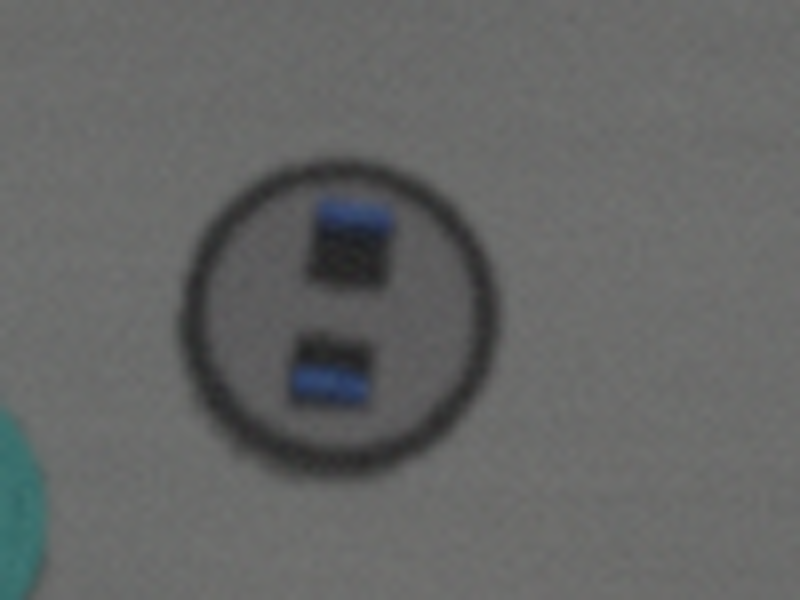

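The crop confirms the choice: black ring, grey sheen on the face, and blue tabs at about (355,217) and (330,383). The diameter measures 102 mm and the flange top is at z=0.023. That puts the cap at about (0.477,-0.057) with its tab axis at about -7.5°. The rim is at (0.588,0.206), 109 mm across, z=0.084. I'll now swing around the base.

Request:
jog_arm:
  plan:
    - [0.095, [0.0405, -0.0013, 0], [0, 0, -0.0625]]
    - [0.095, [0.0405, -0.0013, 0], [0, 0, -0.0625]]
    - [0.095, [0.0405, -0.0013, 0], [0, 0, -0.0625]]
    - [0.095, [0.0405, -0.0013, 0], [0, 0, -0.0625]]
    - [0.095, [0.0405, -0.0013, 0], [0, 0, -0.0625]]
    - [0.095, [0.0405, -0.0013, 0], [0, 0, -0.0625]]
    - [0.095, [0.0405, -0.0013, 0], [0, 0, -0.0625]]
    - [0.095, [0.0405, -0.0013, 0], [0, 0, -0.0625]]
    - [0.095, [0.0405, -0.0013, 0], [0, 0, -0.0625]]
    - [0.095, [0.0405, -0.0013, 0], [0, 0, -0.0625]]
    - [0.095, [0.0405, -0.0013, 0], [0, 0, -0.0625]]
    - [0.095, [0.0405, -0.0013, 0], [0, 0, -0.0625]]

```text
time: 1.1
tool_pos: [0.568, -0.3142, 0.214]
orientation: [[0.483, 0.876, -0.001], [0.876, -0.483, 0.001], [0.0, -0.001, -1.0]]
ft_force: [0.2, -0.7, -0.0]
grip_width: 0.0953
```

Request:
jog_arm:
  plan:
    - [0.095, [0.0405, -0.0013, 0], [0, 0, -0.0625]]
    - [0.095, [0.0405, -0.0013, 0], [0, 0, -0.0625]]
    - [0.095, [0.0405, -0.0013, 0], [0, 0, -0.0625]]
    - [0.095, [0.0405, -0.0013, 0], [0, 0, -0.0625]]
    - [0.095, [0.0405, -0.0013, 0], [0, 0, -0.0625]]
    - [0.095, [0.0405, -0.0013, 0], [0, 0, -0.0625]]
    - [0.095, [0, -0.034, 0], [0, 0, 0]]
    - [0.095, [0, -0.034, 0], [0, 0, 0]]
    - [0.095, [0, -0.034, 0], [0, 0, 0]]
    - [0.095, [0, -0.034, 0], [0, 0, 0]]
    - [0.095, [0, -0.034, 0], [0, 0, 0]]
    - [0.095, [0, 0, 0], [0, 0, 0]]

```text
time: 2.1
tool_pos: [0.4691, -0.0629, 0.2127]
orientation: [[0.131, 0.991, -0.004], [0.991, -0.131, 0.001], [0.0, -0.004, -1.0]]
ft_force: [1.0, 1.1, -1.2]
grip_width: 0.0949
```

Run:
```python
from h import *
s=r.get_state();print(s['tool_pos'],s['orientation'].round(4),s['joint_pos'].round(1))
a,_=grab('wrist','w0');cv2.imwrite('pics/w0.png',cv2.resize(a[...,::-1],(800,600)))
W,im,d=cloud('w0')
hsv=cv2.cvtColor(im,cv2.COLOR_RGB2HSV)
near=np.hypot(W[...,0]-.4775,W[...,1]+.057)
m=(W[...,2]>.018)&(W[...,2]<.03)&(near<.062)&(d>0)
p=W[m];print(m.sum(),cv2.minEnclosingCircle(p[:,:2].astype(np.float32)),np.median(p[:,2]))
b=(W[...,2]>.049)&(W[...,2]<.058)&(near<.05)&(d>0)
n,l,st,ce=cv2.connectedComponentsWithStats(b.astype(np.uint8))
for i in range(1,n):
  if st[i,4]>8:print(st[i],cv2.minAreaRect(W[l==i][:,:2].astype(np.float32)*1000))
```

```text
[ 0.46912167 -0.06286196  0.21270188] [[ 1.314e-01  9.913e-01 -4.200e-03]
 [ 9.913e-01 -1.314e-01  9.000e-04]
 [ 3.000e-04 -4.300e-03 -1.000e+00]] [-14.1 -15.8 116.4  -0.   79.7  -6.6]
4023 ((0.4779656231403351, -0.05703013017773628), 0.050920505076646805) 0.024149234009720376
[243 166   5  19  90] ((451.8169250488281, -53.57960891723633), (23.110185623168945, 5.082614421844482), 81.74786376953125)
[285 166   5  19  93] ((504.4141540527344, -60.37362289428711), (23.20454978942871, 5.182628154754639), 84.23149871826172)
```

View pics/w0.png

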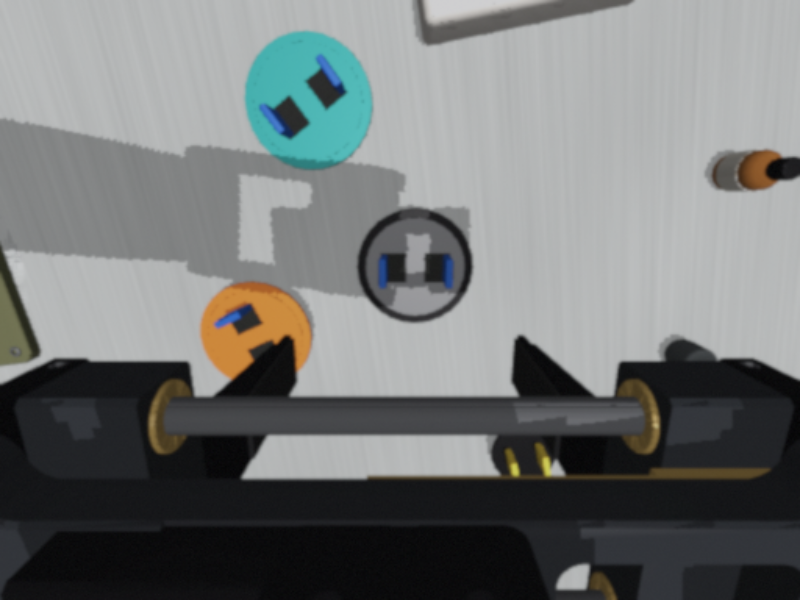

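The wrist view shows the cap at (415,265) with its tabs lined up with the jaws, and the fingers are clear of the orange and turquoise caps. Both measurements agree: centre (0.478,-0.057), tab axis -7.4°. I'll centre over it and descend part way.

Request:
jog_arm:
  plan:
    - [0.095, [0.007, 0.008, 0], [0, 0, 0]]
    - [0.095, [0, 0, 0.035], [0, 0, 0]]
    - [0.095, [0, 0, 0.035], [0, 0, 0]]
    - [0.095, [0, 0, 0.035], [0, 0, 0]]
    - [0.095, [0, 0, 0], [0, 0, 0]]
    - [0.095, [0, 0, 0], [0, 0, 0]]

```text
time: 2.65
tool_pos: [0.4829, -0.0577, 0.1079]
orientation: [[0.131, 0.991, -0.005], [0.991, -0.131, 0.001], [0.001, -0.005, -1.0]]
ft_force: [-0.4, -0.6, -0.2]
grip_width: 0.0949
```

Request:
jog_arm:
  plan:
    - [0.095, [0, -0.0046, 0.02], [0, 0, 0]]
    - [0.095, [0, 0, 0.03], [0, 0, 0]]
    - [0.095, [0, 0, 0.02], [0, 0, 0]]
    - [0.095, [0, 0, 0.0085], [0, 0, 0]]
    - [0.095, [0, 0, 0], [0, 0, 0]]
    - [0.095, [0, 0, 0], [0, 0, 0]]

```text
time: 3.15
tool_pos: [0.4806, -0.058, 0.0332]
orientation: [[0.132, 0.991, 0.003], [0.991, -0.132, -0.001], [-0.0, 0.003, -1.0]]
ft_force: [1.0, -0.0, 0.4]
grip_width: 0.0948
```

Request:
jog_arm:
  plan:
    - [0.095, [0, -0.002, 0.003], [0, 0, 0]]
    - [0.095, [0, 0, 0], [0, 0, 0]]
    - [0.095, [0, 0, 0], [0, 0, 0]]

```text
time: 3.4
tool_pos: [0.4775, -0.0575, 0.0294]
orientation: [[0.132, 0.991, 0.002], [0.991, -0.132, -0.0], [-0.0, 0.002, -1.0]]
ft_force: [-0.4, -0.3, -0.1]
grip_width: 0.0949
```

Centred. Now I'll close the fingers.

Request:
jog_arm:
  plan:
    - [0.06, [0, 0, 0], [0, 0, 0]]
    - [0.045, [0, 0, 0], [0, 0, 0]]
    - [0.03, [0, 0, 0], [0, 0, 0]]
    - [0.015, [0, 0, 0], [0, 0, 0]]
    - [0.015, [0, 0, 0], [0, 0, 0]]
    - [0.015, [0, 0, 0], [0, 0, 0]]
    - [0.015, [0, 0, 0], [0, 0, 0]]
    - [0.015, [0, 0, 0], [0, 0, 0]]
    - [0.015, [0, 0, 0], [0, 0, 0]]
  force: 30

```text
time: 4.15
tool_pos: [0.4768, -0.0574, 0.0284]
orientation: [[0.132, 0.991, 0.001], [0.991, -0.132, -0.0], [-0.0, 0.001, -1.0]]
ft_force: [0.1, -0.0, 0.7]
grip_width: 0.0404
```

Request:
jog_arm:
  plan:
    - [0.015, [0, 0, 0], [0, 0, 0]]
    - [0.015, [0, 0, 0], [0, 0, 0]]
    - [0.015, [0, 0, 0], [0, 0, 0]]
    - [0.015, [0, 0, 0], [0, 0, 0]]
    - [0.015, [0, 0, 0], [0, 0, 0]]
    - [0.015, [0, 0, 0], [0, 0, 0]]

```text
time: 4.65
tool_pos: [0.477, -0.0574, 0.0288]
orientation: [[0.132, 0.991, 0.001], [0.991, -0.132, -0.0], [-0.0, 0.001, -1.0]]
ft_force: [-1.1, 0.4, 5.9]
grip_width: 0.0258
```

Request:
jog_arm:
  plan:
    - [0.015, [0, 0, 0], [0, 0, 0]]
    - [0.015, [0, 0, 0], [0, 0, 0]]
    - [0.015, [0, 0, -0.01], [0, 0, 0]]
    - [0.015, [0, 0, -0.02], [0, 0, 0]]
    - [0.015, [0, 0, -0.03], [0, 0, 0]]
    - [0.015, [0, 0, -0.03], [0, 0, 0]]
    - [0.015, [0, 0, -0.02], [0, 0, 0]]
    - [0.015, [0, 0, 0], [0, 0, 0]]
    - [0.015, [0, 0, 0], [0, 0, 0]]

```text
time: 5.4
tool_pos: [0.477, -0.0574, 0.1391]
orientation: [[0.132, 0.991, 0.002], [0.991, -0.132, -0.001], [-0.0, 0.002, -1.0]]
ft_force: [-0.6, 0.5, -2.1]
grip_width: 0.0257
```

Run:
```python
from h import *
s=r.get_state();print(s['tool_pos'],s['grip_width'],s['ft_force'])
a,_=grab('wrist','w1');b,_=grab('scene','s1')
cv2.imwrite('pics/w1.png',np.hstack([cv2.resize(a[...,::-1],(400,300)),cv2.resize(b[170:290,180:340,::-1],(400,300))]))
W,im,d=cloud('w1')
near=np.hypot(W[...,0]-s['tool_pos'][0],W[...,1]-s['tool_pos'][1])
m=(abs(W[...,2]-s['tool_pos'][2]+.006)<.012)&(near<.062)&(d>0)
p=W[m];print(m.sum(),cv2.minEnclosingCircle(p[:,:2].astype(np.float32)),np.median(p[:,2]))
```

```text
[ 0.47700001 -0.05743509  0.13906631] 0.025725773621332486 [-0.64697111  0.4641845  -2.09979482]
9323 ((0.47620972990989685, -0.05689485743641853), 0.051179781556129456) 0.13436245668220587
```

View pics/w1.png

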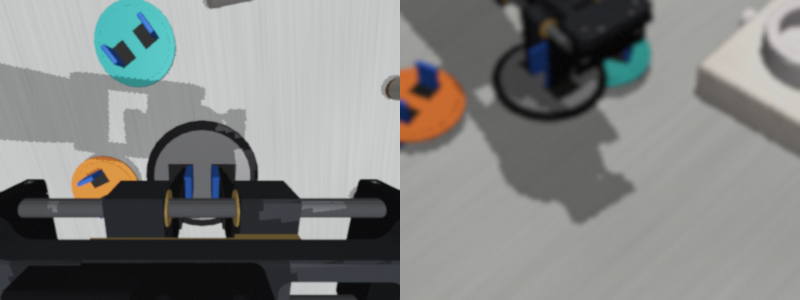

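The cap is held with the tabs pinched and the flange level. In the wrist view the ring is centred at about (202,172). I'll carry it toward the well and stop short to measure the rim up close.

Request:
jog_arm:
  plan:
    - [0.015, [0.015, 0.0075, -0.005], [0, 0, 0]]
    - [0.015, [0.03, 0.015, 0], [0, 0, 0]]
    - [0.015, [0.03, 0.015, 0], [0, 0, 0]]
    - [0.015, [0.03, 0.015, 0], [0, 0, 0]]
    - [0.015, [0.03, 0.015, 0], [0, 0, 0]]
    - [0.015, [0.02, 0.0085, 0], [0, 0, 0]]
    - [0.015, [0, 0, 0], [0, 0, 0]]
    - [0.015, [0, 0, 0], [0, 0, 0]]
    - [0.015, [0, 0, 0], [0, 0, 0]]

```text
time: 6.25
tool_pos: [0.5709, 0.0858, 0.1411]
orientation: [[0.132, 0.991, -0.004], [0.991, -0.132, -0.001], [-0.001, -0.004, -1.0]]
ft_force: [0.0, 0.1, -1.1]
grip_width: 0.0255
```

```bash
cat > fit.py <<'E'
from h import *
import sys
tag=sys.argv[1]
s=r.get_state();t=s['tool_pos'];print(t,s['orientation'][0].round(3),s['grip_width'],s['ft_force'].round(1))
a,_=grab('wrist',tag);cv2.imwrite(f'pics/{tag}.png',cv2.resize(a[...,::-1],(600,450)))
W,im,d=cloud(tag)
def circ(m,n):
    p=W[m]; c,_=cv2.minEnclosingCircle(p[:,:2].astype(np.float32))
    A=np.c_[p,np.ones(len(p))][:,[0,1,3]]; g=np.linalg.lstsq(A,p[:,2],rcond=None)[0]
    print(n,len(p),np.round(c,4),round(_,4),'z',np.median(p[:,2]).round(4),'slope',g[:2].round(4))
def inner(z,c0):  # ellipse-free: fit circles to outline of rim points
    m=(abs(W[...,2]-z)<.005)&(np.hypot(W[...,0]-c0[0],W[...,1]-c0[1])<.065)&(d>0)
    circ(m,'rim')
inner(.085,(.588,.206))
circ((abs(W[...,2]-t[2]+.005)<.008)&(np.hypot(W[...,0]-t[0],W[...,1]-t[1])<.058)&(d>0),'cap')
E
python3 fit.py w2
```

```text
[0.57090095 0.08583839 0.14108228] [ 0.132  0.991 -0.004] 0.02552243265236719 [ 0.   0.1 -1.1]
rim 5789 [0.588  0.2069] 0.0542 z 0.0846 slope [-0.0006 -0.001 ]
cap 9241 [0.5702 0.0866] 0.0511 z 0.1363 slope [ 0.0012 -0.0048]
```

View pics/w2.png

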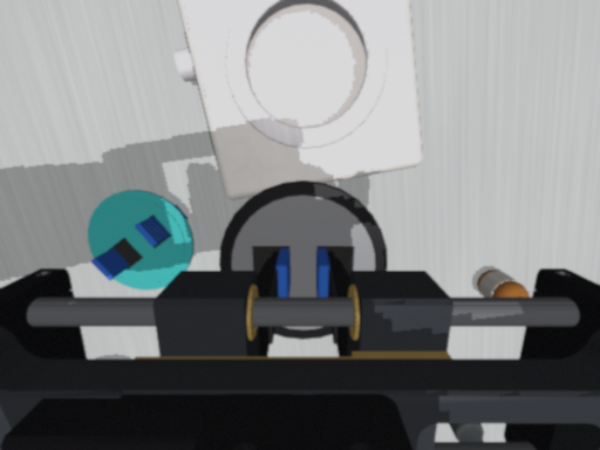

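The view shows the well mouth at about (306,66) and the held cap at (303,260). The rim fit is (0.588,0.207), 108 mm across, z 0.085, which agrees with the top camera. The remaining shift is tool x +0.1216, y +0.0018.

Request:
jog_arm:
  plan:
    - [0.015, [0.02, 0.0018, 0], [0, 0, 0]]
    - [0.015, [0.03, 0, 0], [0, 0, 0]]
    - [0.015, [0.03, 0, 0], [0, 0, 0]]
    - [0.015, [0.025, 0, 0], [0, 0, 0]]
    - [0.015, [0.0166, 0, 0], [0, 0, 0]]
    - [0.015, [0, 0, 0], [0, 0, 0]]
    - [0.015, [0, 0, 0], [0, 0, 0]]
    - [0.015, [0, 0, 0], [0, 0, 0]]

```text
time: 6.97
tool_pos: [0.5898, 0.2053, 0.1429]
orientation: [[0.132, 0.991, -0.001], [0.991, -0.132, -0.001], [-0.001, -0.001, -1.0]]
ft_force: [0.6, -0.2, -0.1]
grip_width: 0.0257
```

```bash
python3 fit.py w3
```

```text
[0.58983127 0.20532483 0.14285429] [ 0.132  0.991 -0.001] 0.025689858726554084 [ 0.6 -0.2 -0.1]
rim 1028 [0.5896 0.2303] 0.048 z 0.0846 slope [-0.0023  0.0018]
cap 9244 [0.589  0.2058] 0.0512 z 0.1381 slope [ 0.0048 -0.0046]
```

Request:
jog_arm:
  plan:
    - [0.015, [0.001, -0.0011, 0.01], [0, 0, 0]]
    - [0.015, [0, 0, 0.01], [0, 0, 0]]
    - [0.015, [0, 0, 0.008], [0, 0, 0]]
    - [0.015, [0, 0, 0.006], [0, 0, 0]]
    - [0.015, [0, 0, 0.004], [0, 0, 0]]
    - [0.015, [0, 0, 0], [0, 0, 0]]
    - [0.015, [0, 0, 0], [0, 0, 0]]

```text
time: 7.6
tool_pos: [0.589, 0.2077, 0.1047]
orientation: [[0.132, 0.991, -0.001], [0.991, -0.132, -0.0], [-0.0, -0.001, -1.0]]
ft_force: [0.2, -0.5, -0.3]
grip_width: 0.0258
```

No contact so far, so I'll finish the descent gently.

Request:
jog_arm:
  plan:
    - [0.015, [-0.001, 0, 0.003], [0, 0, 0]]
    - [0.015, [0, 0, 0.003], [0, 0, 0]]
    - [0.015, [0, 0, 0.002], [0, 0, 0]]
    - [0.015, [0, 0, 0.001], [0, 0, 0]]
    - [0.015, [0, 0, 0], [0, 0, 0]]
    - [0.015, [0, 0, 0], [0, 0, 0]]

```text
time: 8.1
tool_pos: [0.589, 0.2068, 0.0961]
orientation: [[0.132, 0.991, 0.0], [0.991, -0.132, 0.0], [0.0, 0.0, -1.0]]
ft_force: [-0.7, 0.9, -0.9]
grip_width: 0.0261
```

Request:
jog_arm:
  plan:
    - [0.015, [0, 0, 0.001], [0, 0, 0]]
    - [0.015, [0, 0, 0], [0, 0, 0]]
    - [0.015, [0, 0, 0.0008], [0, 0, 0]]
    - [0.015, [0, 0, 0], [0, 0, 0]]
    - [0.015, [0, 0, 0], [0, 0, 0]]

```text
time: 8.52
tool_pos: [0.5891, 0.2068, 0.0948]
orientation: [[0.132, 0.991, 0.0], [0.991, -0.132, 0.0], [0.0, 0.0, -1.0]]
ft_force: [-1.7, -1.0, 2.0]
grip_width: 0.0256
```

Request:
jog_arm:
  plan:
    - [0.015, [0, 0, 0.001], [0, 0, 0]]
    - [0.015, [0, 0, 0], [0, 0, 0]]
    - [0.015, [0, 0, 0], [0, 0, 0]]

```text
time: 8.77
tool_pos: [0.5892, 0.2069, 0.0948]
orientation: [[0.132, 0.991, 0.0], [0.991, -0.132, 0.0], [0.0, 0.0, -1.0]]
ft_force: [-3.7, -1.2, 6.0]
grip_width: 0.0257
```

```bash
python3 fit.py w4
```

```text
[0.5891802  0.20685092 0.09477951] [0.132 0.991 0.   ] 0.025670708384837225 [-3.7 -1.2  6. ]
rim 4830 [0.5881 0.2075] 0.0539 z 0.0894 slope [ 0.002 -0.025]
cap 10086 [0.588  0.2075] 0.0538 z 0.09 slope [ 0.0006 -0.0216]
```

Contact is confirmed: TCP height has stopped changing, there's 6 N of upward force, and the flange top is at 0.090 as it should be. Now I'll open the fingers.

Request:
jog_arm:
  plan:
    - [0.035, [0, 0, 0], [0, 0, 0]]
    - [0.045, [0, 0, 0], [0, 0, 0]]
    - [0.055, [0, 0, 0], [0, 0, 0]]
    - [0.065, [0, 0, 0], [0, 0, 0]]
    - [0.08, [0, 0, 0], [0, 0, 0]]
    - [0.09, [0, 0, 0], [0, 0, 0]]
    - [0.09, [0, 0, 0], [0, 0, 0]]
    - [0.09, [0, 0, 0], [0, 0, 0]]
    - [0.09, [0, 0, 0], [0, 0, 0]]
    - [0.09, [0, 0, 0], [0, 0, 0]]

```text
time: 9.65
tool_pos: [0.5888, 0.2067, 0.0928]
orientation: [[0.132, 0.991, -0.001], [0.991, -0.132, -0.0], [-0.0, -0.001, -1.0]]
ft_force: [0.1, 0.7, -0.4]
grip_width: 0.0863
```

Request:
jog_arm:
  plan:
    - [0.09, [0, 0, -0.01], [0, 0, 0]]
    - [0.09, [0, 0, -0.025], [0, 0, 0]]
    - [0.09, [0, 0, -0.035], [0, 0, 0]]
    - [0.09, [0, 0, -0.035], [0, 0, 0]]
    - [0.09, [-0.02, 0, -0.03], [0, 0, 0]]
    - [0.09, [-0.03, 0, 0], [0, 0, 0]]
    - [0.09, [-0.03, 0, 0], [0, 0, 0]]
    - [0.09, [0, 0, 0], [0, 0, 0]]
    - [0.09, [0, 0, 0], [0, 0, 0]]
    - [0.09, [0, 0, 0], [0, 0, 0]]

```text
time: 10.48
tool_pos: [0.5785, 0.1277, 0.2286]
orientation: [[0.132, 0.991, 0.0], [0.991, -0.132, 0.001], [0.001, 0.0, -1.0]]
ft_force: [0.2, 0.0, -0.4]
grip_width: 0.0902
```

Run:
```python
from h import *
a,_=grab('wrist','w5')
W,im,d=cloud('w5')
near=np.hypot(W[...,0]-.588,W[...,1]-.207)
m=(abs(W[...,2]-.09)<.002)&(near<.049)&(d>0)
p=W[m];g=np.linalg.lstsq(np.c_[p[:,:2]-p[:,:2].mean(0),np.ones(len(p))],p[:,2],rcond=None)[0];print(len(p),cv2.minEnclosingCircle(p[:,:2].astype(np.float32)),'slope,z',g.round(4))
b=(W[...,2]>.114)&(W[...,2]<.124)&(near<.05)&(d>0)
n,l,st,ce=cv2.connectedComponentsWithStats(b.astype(np.uint8))
for i in range(1,n):
  if st[i,4]>8:print(cv2.minAreaRect(W[l==i][:,:2].astype(np.float32)*1000))
cv2.imwrite('pics/w5.png',cv2.resize(a[...,::-1],(600,450)))
```

```text
5847 ((0.5880305767059326, 0.20702876150608063), 0.049070823937654495) slope,z [0.     0.0004 0.0902]
((561.8097534179688, 211.09942626953125), (23.30815315246582, 6.206514835357666), 81.99359130859375)
((615.054443359375, 204.0631561279297), (23.374530792236328, 5.991262912750244), 84.22493743896484)
```

View pics/w5.png

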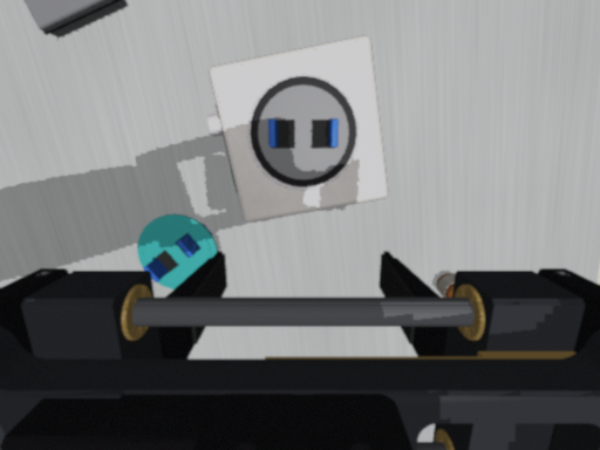

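The view shows the cap seated on the well at (303,131) with its tabs at (273,133) and (334,133). The flange is flat at z=0.090 with no slope. The tabs are 53.7 mm centre to centre, so about 60 mm over their outer faces, which means they've sprung fully out. Handing in.

```bash
python3 -c "
from bench import r
print(r.sign_off())"
```

```text
the job is handed in; nothing more can be done
None
```

The large black cap is now closing the light well. I pinched its blue tabs, lifted it, lowered it until the flange met the rim, then let go and backed the gripper away. I handed it in just after 10.5 s on the robot's clock.

**Last checks, all from the wrist camera:**
- **Seating:** the flange top is at z = 0.0902 (0.090 when home). It lies flat, with a slope under 0.001.
- **Position:** the cap is centred at (0.588, 0.207), which matches the measured rim centre.
- **Tabs:** they are 53.7 mm apart centre to centre, about 60 mm over the outer faces, so they have sprung fully out.
- **Contact:** nothing is touching the robot, and the force readings are at noise level.

**One disagreement:** while pinched, the gripper read an opening of about 25.7 mm instead of the 28 mm expected at the tab stop. It stayed steady and had no visible effect.

I never touched the small cap or the orange and turquoise look-alikes. I did not check by pulling on the cap that the lugs have caught under the rim. That rests on the tabs being fully out with the flange flat.

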